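Strip the tape bar on the packing table

TASK

Clear the tape bar at the packing table. First slide the stop collar off the end of the bar and put it in the small empty green crate; then slide the tape roll off the bar and put it in the same crate. Take the collar and roll that are on the bar, not the loose spare ones on the table, and leave both lying inside the crate.

Things in the scene. Friction and masses are not known exactly. Their poses are not given: they have to be found in the camera images.
- stand: fixed dark steel stand at the robot's left: plate 150 x 100 x 12 mm, post 30 mm wide, 140 mm high, and a level bright steel bar, 16 mm thick, pointing to the robot's right (give or take 30 degrees). Origin on the table under the post; z up, x along the bar to its free end. Bar axis at y = 0, z = 130 mm; flange (48 mm across) ends at x = 18 mm, plain free end (no lip) at x = 180 mm
- collar: the stop collar: loose plain aluminium ring hanging on the bar nearest its free end: 50 mm outside diameter, 34 mm bore, 26 mm long along the bar, 50 to 100 g. Origin at the ring's centre, about 9 mm below the bar's axis; x is the ring's axis, along the bar. It slides freely off the free end
- roll: stiff roll of brown packing tape on a cardboard core, hanging on the bar between collar and post: 64 mm outside diameter, 38 mm bore, 40 mm wide along the bar, 90 to 180 g. Origin at its centre, about 11 mm below the bar's axis; x is its axis, along the bar. It slides freely and starts at least 10 mm from the collar
- crate: small open green plastic crate fixed to the table at the robot's right, empty: 300 mm (its x) by 200 mm (its y) outside, 90 mm high, walls and floor 5 mm thick. Origin at the centre of its underside, z up

How it is judged (in metres and radians):
On the way:
1. the collar has come off the bar and is inside the crate, while the tape roll is still on the bar (x of collar in the frame of crate between -0.145 and 0.145 m and y of collar in the frame of crate between -0.095 and 0.095 m and height (world z) of collar below 0.085 m and x of roll in the frame of stand below 0.18 m and z of roll in the frame of stand above 0.1 m), for 0.2 s.
At the end, for the whole second after the job is handed in: The collar and the tape roll from the bar both lie at rest (under 0.05 m/s) inside the green crate: the centre of each is within its walls (within 145 mm of the crate's middle along its length and 95 mm across) and lower than 85 mm above the table (x of collar in the frame of crate between -0.145 and 0.145 m and y of collar in the frame of crate between -0.095 and 0.095 m and height (world z) of each of collar, roll below 0.085 m and linear speed of each of collar, roll below 0.05 m/s and x of roll in the frame of crate between -0.145 and 0.145 m and y of roll in the frame of crate between -0.095 and 0.095 m); the robot touches nothing.
It also fails if it takes over 59 s, if anything falls off the work surface, if the arm or the gripper's body presses on something with over 40 N, if the wrist force passes 120 N, or if a joint passes its speed limit or range.

ROBOT

A 7-joint arm with a two-finger parallel gripper is mounted at the origin on the work surface. World frame = base frame: x ahead of the robot, y to its left, z up, the work surface at z = 0. Lengths are in mm, angles in rad, forces in N, time in s.
With the tool pointing down it reaches from about 400 to 875 mm from the base axis. Payload 19.3 kg.
Tool frame: the origin (TCP) lies midway between the tips of the shut fingers; the grasp point (between the pads) lies pinch_z behind it (pinch_z is the distance from the TCP to the grasp point, in mm); x points along the fingers, y is the direction in which the jaws open and shut, and the axes are right-handed (so a half turn about x gives the same grasp; the last joint's range is limited). The gripper opens to 85 mm and grips with 20 to 120 N. Pads are 22 mm wide; open, the fingers measure 114 mm over their backs; the gripper's body (76 mm by 85 mm) begins 54 mm behind the grasp point. The pads swing forward as they close: fully open they stand 13 mm farther back than shut.
Start: joints at [1.112, 0.521, -0.036, 1.599, 0.021, 1.021, -0.113], TCP at [236.896, -578.355, 207.291] pointing down, gripper open.
Joint ranges: [-2.91, 2.91], [-0.3, 2.13], [-1.5, 1.42], [0.17, 2.43], [-1.26, 4.41], [0.16, 1.93], [-2.52, 2.52]. Speed limits (rad/s): [1.89, 1.89, 2.39, 2.39, 3.01, 3.01, 3.01].

INTERFACE

Orientations are given as a unit quaternion [x, y, z, w].
In Python, from plant import state, get_image, camera_info, hand_in, pinch_z gives the robot as it stands.
- The arm moves only by the shell command python3 -m inch 'ROWS' [FORCE]. ROWS is JSON, a list of rows, each a list of 5 numbers: the shift along the tool's x, y, z in cm, then the turn about the tool's x in units of 8 degrees (1.0 is 8 degrees), then the opening, from -1 (shut) to 1 (fully open). A call has exactly 5 rows; each row shifts and turns the pose as measured when the row begins, along the tool's axes as they then stand; what a row does not reach is not made up. A row lasts 1/8 s, in which the tool goes at most 62.5 mm and 10.7 degrees, less where a joint would pass 70% of its speed; a pose out of reach is approached as far as the arm can. A call is refused whole if a number of a shift passes 6.25 or a number of a turn 1, either way. A call with a gripper value outside its range is refused whole. The fingers move at their own pace and stop on an object; FORCE is the grip in N (left out, the last holds). Time passes only in rows, so rows that do not move let the fingers close, or fill a call up. It gives the time, the measured TCP pose, the force and the opening at its end, in the units of the state.
- state(): the state, without advancing time (a new reading comes with each control period).
- get_image(name): name is "scene" or "side" or "wrist"; returns the picture (480x640x3 uint8, red, green, blue); there is no depth.
- camera_info(name): a dict with "camera_matrix" (3x3 intrinsics, pixels), "rvec" (rotation vector, rad) and "tvec" (3), from world to camera coordinates, as OpenCV has them. Camera axes: x right, y down, z forward; pixel columns grow to the right and rows downward; lengths in mm; the calibration is good to about 2 mm. A picture is of the moment at which its call begins: read the wrist's pose just before it. camera_info takes no time and is no camera call; for the wrist camera it gives the pose at the moment of the call.
- hand_in(): hands the job in, once; it reports no verdict.
The state is a dict: "t": time; "joint_positions": joint angles; "dq": joint speeds; "joint_efforts": joint torques, N m; "position": TCP position; "orientation": TCP orientation; "contact_force": force on the tool from outside, world axes, zero at the start; "wrist_torque": the same for the moment, N m; "opening": finger opening in mm.
Only numpy, scipy, OpenCV 4.12 (cv2) and the standard library are available. Lean on these libraries where they do the work, as an engineer would, in place of code of your own. Each camera call takes 0.05 s, during which the arm holds its last target. There are 200 camera calls.

## Working session

There is one attempt and no reset: what is moved stays moved. The work goes in short steps, Python scripts to look and compute and a shell command to move; the robot and the scene stay as the last step left them, time stands still between calls to the robot, and variables do not carry over. Pictures are saved under pics/ and viewed, about 8 in all and at most 12, crops included, and the job is handed in when it is done.

```bash
ls; mkdir -p pics; python3 - <<'E'
from plant import *
import cv2,numpy as np
s=state();print(s,pinch_z if not callable(pinch_z) else pinch_z())
a=[get_image(n) for n in("scene","side")]
for n,i in zip(("scene","side"),a):
    cv2.imwrite(f"pics/{n}0.png",i[:,:,::-1]); c=camera_info(n); print(n,c)
E
```

```text
pics
{'t': 0.0, 'joint_positions': array([ 1.11180653,  0.52202861, -0.03631774,  1.59998748,  0.02123358,
        1.02111654, -0.11276082]), 'dq': array([ 0.00129372,  0.0017036 ,  0.00036728, -0.00067534, -0.00217788,
        0.00020636, -0.00131944]), 'joint_efforts': array([-1.30373901e-03, -9.27108979e+01,  1.97985895e+00, -3.69931841e+01,
        1.78442494e-02,  8.21690366e-03, -2.38669692e-06]), 'position': array([ 236.72983651, -578.04058417,  206.7241247 ]), 'orientation': array([-0.69366685, -0.13699747,  0.69390421, -0.13621654]), 'contact_force': array([ 0.30878883, -0.67187953,  0.04305669]), 'wrist_torque': array([0.01314395, 0.01701723, 0.0043443 ]), 'opening': 85.72831191272229} 18.700000000000003
scene {'camera_matrix': array([[477.54583504,   0.        , 323.0040914 ],
       [  0.        , 477.54583504, 250.56912162],
       [  0.        ,   0.        ,   1.        ]]), 'rvec': array([ 1.17254654,  2.47898294, -0.84557155]), 'tvec': array([ 387.28339279, -298.22707022, 1102.44757716])}
side {'camera_matrix': array([[570.21763795,   0.        , 318.78701713],
       [  0.        , 570.21763795, 239.56154566],
       [  0.        ,   0.        ,   1.        ]]), 'rvec': array([ 0.71765887, -2.42484665,  1.37174241]), 'tvec': array([485.81917504, 253.04688558, 873.04633378])}
```

View pics/scene0.png

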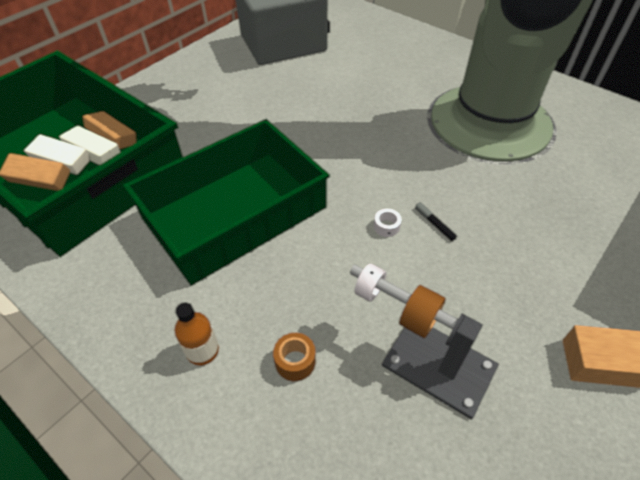

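View pics/side0.png

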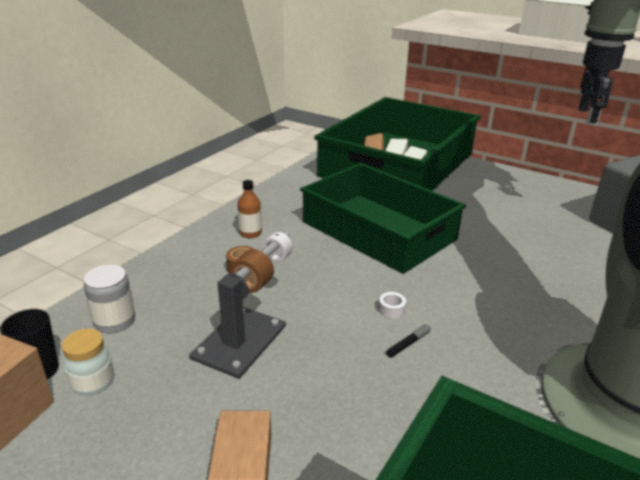

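The scene view shows the bar's tip at about (354,271), the collar at (370,282), the roll at (422,310), the post top at (465,325) and the crate rim corners at (128,187), (266,124), (328,177) and (193,255). The side view shows the collar at (280,245), the roll at (250,268) and the rim corners at (303,190), (360,166), (463,207) and (405,243).

```bash
cat > h.py <<'E'
import cv2,numpy as np
from plant import *
from scipy.spatial.transform import Rotation as R
def ray(n,px,ci=None):
    c=ci or camera_info(n);K=c["camera_matrix"];M=cv2.Rodrigues(c["rvec"])[0]
    d=M.T@np.linalg.inv(K)@np.array([*px,1.]);return -M.T@c["tvec"],d/np.linalg.norm(d)
def plane(n,px,z,ci=None):
    o,d=ray(n,px,ci);return (o+d*(z-o[2])/d[2]).round(1)
def tri(*rs):
    A=sum(np.eye(3)-np.outer(d,d) for o,d in rs);b=sum((np.eye(3)-np.outer(d,d))@o for o,d in rs)
    return np.linalg.solve(A,b).round(1)
def proj(n,p,ci=None):
    c=ci or camera_info(n);return cv2.projectPoints(np.float64(p).reshape(-1,3),c["rvec"],c["tvec"],c["camera_matrix"],None)[0].reshape(-1,2).round(1)
E
python3 - <<'E'
from h import *
print("tip",plane("scene",(354,271),130),"post",plane("scene",(455,322),130))
print("post top",plane("scene",(466,325),140),plane("side",(231,280),140))
print("plate",[plane("scene",p,12) for p in((385,365),(471,415),(497,365))],[plane("side",p,12) for p in((191,354),(239,375),(285,322))])
print("rim scene",[plane("scene",p,90) for p in((128,187),(266,124),(328,177),(193,255))])
print("rim side",[plane("side",p,90) for p in((303,190),(360,166),(463,207),(405,243))])
print("collar",tri(ray("scene",(370,282)),ray("side",(280,245))),"roll",tri(ray("scene",(422,310)),ray("side",(250,268))))
s=state();print(R.from_quat(s["orientation"]).as_matrix().round(3))
for n in("scene","side"):
    i=cv2.imread(f"pics/{n}0.png"); 
    c=i[230:430,320:520] if n=="scene" else i[220:400,180:320]
    cv2.imwrite(f"pics/{n}_crop.png",cv2.resize(c,None,fx=3,fy=3,interpolation=2)[:600,:800])
a=cv2.imread("pics/scene_crop.png");b=cv2.imread("pics/side_crop.png")
E
```

```text
tip [612.7  61.4 130. ] post [593.7 215.9 130. ]
post top [594.7 230.4 140. ] [592.7 235.3 140. ]
plate [array([652.4, 157.5,  12. ]), array([637.2, 295.6,  12. ]), array([544.6, 289. ,  12. ])] [array([635.3, 299. ,  12. ]), array([538.9, 293. ,  12. ]), array([553.9, 146.9,  12. ])]
rim scene [array([ 698.3, -376.3,   90. ]), array([ 413.9, -308.5,   90. ]), array([ 453.4, -116.2,   90. ]), array([ 726.1, -170.6,   90. ])]
rim side [array([ 733.4, -177.5,   90. ]), array([ 691.3, -366.8,   90. ]), array([ 402.2, -302.2,   90. ]), array([442.7, -96.9,  90. ])]
collar [607.5  86.1 121.8] roll [603.7 172.3 124.4]
[[-0.     0.379 -0.925]
 [ 0.001 -0.925 -0.379]
 [-1.    -0.001  0.   ]]
```

View pics/scene_crop.png

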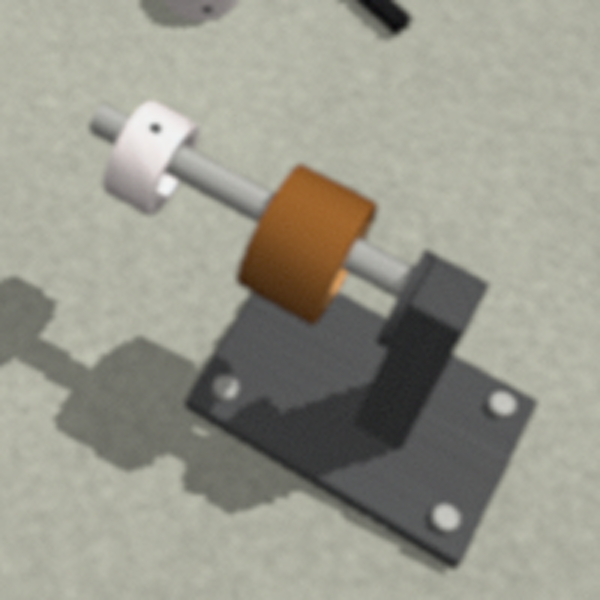

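```bash
cat >> h.py <<'E'
def plan(pos,yaw,n=5,cap=6.0,s=None):
    """print suggested rows (shift cm, turn) to bring TCP to pos with tool y at yaw deg, tool down"""
    s=s or state();p=np.array(s["position"]);M=R.from_quat(s["orientation"]).as_matrix()
    for k in range(n):
        y0=np.degrees(np.arctan2(M[1,1],M[0,1]));t=np.clip(-((yaw-y0+180)%360-180)/8,-1,1)
        d=(np.array(pos)-p)/10;d*=min(1,cap/max(np.linalg.norm(d),1e-9));l=(M.T@d).round(1);t=t.round(2)
        print([*l.tolist(),float(t)],end=" ")
        p=p+M@l*10;M=M@R.from_rotvec([np.radians(8*t),0,0]).as_matrix()
    print("->",p.round(0))
E
python3 - <<'E'
from h import *
plan((608,88,205),5.9,15,5.5)
E
```

```text
[0.0, -3.4, -4.3, -1.0] [0.0, -2.8, -4.7, -1.0] [0.0, -2.1, -5.1, -1.0] [0.0, -1.4, -5.3, -1.0] [0.0, -0.6, -5.5, -1.0] [0.0, 0.1, -5.5, -1.0] [0.0, 0.9, -5.4, -1.0] [0.0, 1.6, -5.2, -1.0] [0.0, 2.4, -5.0, -1.0] [0.0, 3.0, -4.6, -0.2] [0.1, 3.2, -4.5, -0.0] [0.0, 3.1, -4.5, -0.0] [0.1, 3.2, -4.5, -0.0] [0.0, 2.7, -4.0, -0.0] [0.0, 0.0, 0.0, -0.0] -> [607.  88. 205.]
```

```bash
python3 -m inch '[[0,-3.4,-4.3,-1,1],[0,-2.8,-4.7,-1,1],[0,-2.1,-5.1,-1,1],[0,-1.4,-5.3,-1,1],[0,-0.6,-5.5,-1,1]]'; python3 - <<'E'
from h import *
plan((608,88,205),5.9,10,5.5)
E
```

```text
t: 0.72
position: [370.1, -332.8, 205.1]
orientation: [-0.602, -0.371, 0.603, -0.369]
contact_force: [0.6, -1.3, -0.2]
opening: 84.8
[0.0, 0.3, -5.5, -1.0] [0.0, 1.0, -5.4, -1.0] [0.0, 1.8, -5.2, -1.0] [0.0, 2.5, -4.9, -1.0] [0.0, 3.1, -4.5, -0.09] [0.0, 3.2, -4.5, -0.0] [0.0, 3.1, -4.5, -0.0] [0.0, 3.2, -4.5, -0.0] [0.0, 2.5, -3.6, -0.0] [0.0, -0.0, 0.0, -0.0] -> [608.  88. 205.]
```

```bash
python3 -m inch '[[0,0.3,-5.5,-1,1],[0,1,-5.4,-1,1],[0,1.8,-5.2,-1,1],[0,2.5,-4.9,-1,1],[0,3.1,-4.5,0,1]]'; python3 -m inch '[[0,3.2,-4.5,0,1],[0,3.2,-4.5,0,1],[0,3,-4,0,1],[0,1.3,-1.5,0,1],[0,0,0,0,1]]'; python3 - <<'E'
from h import *
plan((608,88,205),5.9,5,5.5)
ci=camera_info("wrist");i=get_image("wrist");cv2.imwrite("pics/w1.png",i[:,:,::-1])
np.save("ci1.npy",ci,allow_pickle=True)
print(proj("wrist",[[612,60,130],[608,88,121],[600,172,119],[594,238,140]],ci))
E
```

```text
t: 1.35
position: [506.7, -84.9, 204.9]
orientation: [0.471, 0.528, -0.472, 0.526]
contact_force: [0.8, -0.9, 1.2]
opening: 85.4
t: 1.98
position: [599.3, 79.8, 203.2]
orientation: [0.47, 0.529, -0.471, 0.526]
contact_force: [-0.3, -0.5, 0.3]
opening: 85.3
[-0.2, 1.0, -0.7, 0.08] [0.0, -0.0, -0.0, 0.0] [0.0, -0.0, -0.0, 0.0] [0.0, -0.0, -0.0, 0.0] [0.0, -0.0, -0.0, 0.0] -> [608.  88. 205.]
[[337.6 269.7]
 [336.5 227.7]
 [340.4 100.6]
 [346.7 -33.3]]
```

View pics/w1.png

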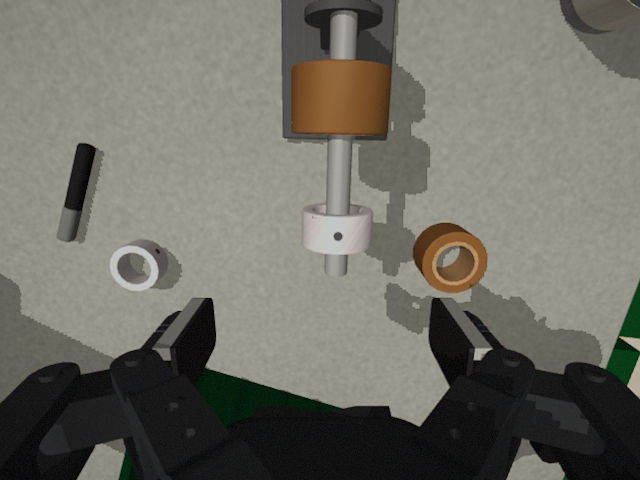

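The wrist view shows the bar tip at (336,273), the bar leaving the flange at (343,25), the collar's outline from (302) to (372) centred near (337,229), and the roll centred at (341,98). This agrees with the estimates to within a few px.

```bash
python3 - <<'E'
from h import *
ci=np.load("ci1.npy",allow_pickle=True).item()
f=lambda px,z:plane("wrist",px,z,ci)
print(f((336,270),130),f((343,30),130),"collar edges z121",f((302.5,229),121),f((371.5,229),121),"roll",f((291.5,98),119),f((391,98),119))
print("roll ends top",f((342,61),151),f((341,135),151), "collar ends top",f((337,252),146))
E
```

```text
[610.9  59.7 130. ] [596.2 209.9 130. ] collar edges z121 [584.2  84.2 121. ] [632.7  89.9 121. ] roll [568.4 170.  119. ] [632.3 177.3 119. ]
roll ends top [597.2 189.5 151. ] [601.7 150.7 151. ] collar ends top [608.7  78.2 146. ]
```

```bash
python3 -m inch '[[0,1,-0.8,0.1,1],[0,0,0,0,1],[2,0,0,0,1],[2,0,0,0,1],[0,0,0,0,1]]'; python3 - <<'E'
from h import *
plan((608.3,89,98),5.6,5,3)
E
```

```text
t: 2.65
position: [608.2, 83.5, 163.1]
orientation: [0.475, 0.524, -0.478, 0.522]
contact_force: [-0.2, 1.0, 0.2]
opening: 85.6
[3.0, 0.0, -0.3, -0.04] [3.0, 0.1, -0.2, 0.0] [0.5, -0.0, -0.1, 0.0] [0.0, -0.0, 0.0, 0.0] [0.0, -0.0, 0.0, 0.0] -> [608.  89.  98.]
```

```bash
python3 -m inch '[[2,0,-0.4,0,1],[2,0,-0.2,0,1],[2,0,0,0,1],[0.6,0,0,0,1],[0,0,0,0,1]]'; python3 - <<'E'
from h import *
plan((608.3,89,98),5.6,2,3)
E
```

```text
t: 3.28
position: [607.6, 89.2, 94.4]
orientation: [0.475, 0.523, -0.478, 0.522]
contact_force: [-0.1, -0.3, 1.1]
opening: 85.6
[-0.4, 0.1, 0.0, -0.04] [0.0, -0.0, 0.0, -0.0] -> [609.  89.  98.]
```

```bash
python3 -m inch '[[-0.4,0.1,0,0,0.3],[0,0,0,0,0],[0,0,0,0,-1],[0,0,0,0,-1],[0,0,0,0,-1]]' 30;  python3 -m inch '[[0,0,0,0,-1],[0,0,0,0,-1],[0,0,0,0,-1],[0,0,0,0,-1],[0,0,0,0,-1]]'; python3 - <<'E'
from h import *
plan((608.3,89,98),5.6,2,3)
print(state()["opening"])
cv2.imwrite("pics/w2.png",get_image("wrist")[:,:,::-1])
E
```

```text
t: 3.9
position: [609.6, 89.4, 100.5]
orientation: [0.476, 0.522, -0.477, 0.522]
contact_force: [-1.7, -0.0, -0.9]
opening: 45.8
t: 4.53
position: [609.5, 89.4, 100.3]
orientation: [0.476, 0.523, -0.477, 0.522]
contact_force: [-0.2, 1.7, -1.2]
opening: 45.6
[0.2, -0.1, 0.0, -0.05] [0.0, -0.0, 0.0, 0.0] -> [608.  89.  98.]
45.5979338666552
```

View pics/w2.png

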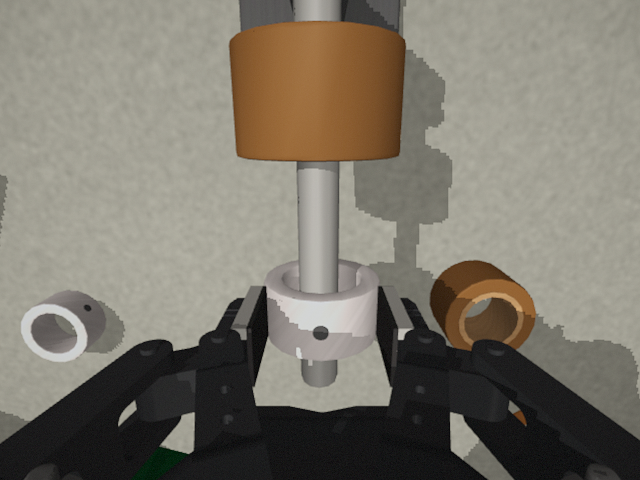

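The wrist view shows the collar at (322,315) between the pads, which are closed on it, with the bar inside the bore. I'll lift a little to unload it and see whether it holds.

```bash
python3 -m inch '[[-0.4,0,0,0,-1],[-0.3,0,0,0,-1],[0,0,1,0,-1],[0,0,1,0,-1],[0,0,0,0,-1]]' 40; python3 - <<'E'
from h import *
cv2.imwrite("pics/w3.png",get_image("wrist")[:,:,::-1])
E
```

```text
t: 5.2
position: [611.6, 67.3, 108.0]
orientation: [0.476, 0.522, -0.477, 0.522]
contact_force: [0.0, -0.1, -0.6]
opening: 44.8
```

View pics/w3.png

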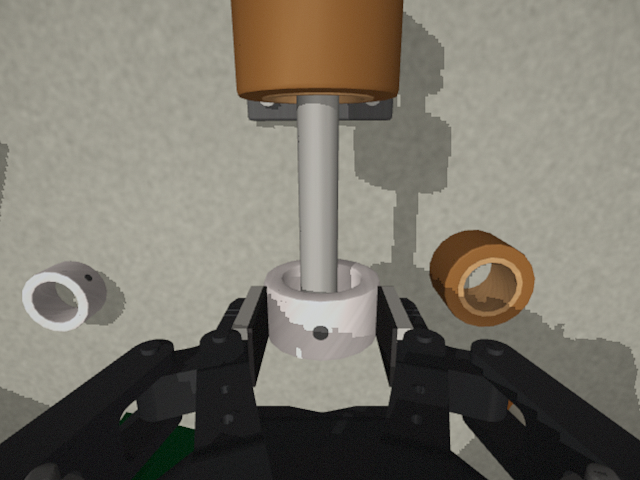

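The collar moves rigidly with the gripper, at (322,312), and its front edge is now at the bar's tip. The force is about 0. I'll carry on off the bar and over to the crate.

```bash
python3 -m inch '[[0,0,2,0,-1],[0,0,2.5,0,-1],[0,0,3,0,-1],[-2,0,3,0,-1],[-3,0,4,0,-1]]'; python3 - <<'E'
from h import *
plan((638,-255,155),-13.5,10,5)
E
```

```text
t: 5.88
position: [623.8, -80.3, 156.9]
orientation: [0.474, 0.525, -0.477, 0.522]
contact_force: [0.9, -0.9, -1.3]
opening: 45.4
[0.1, -0.1, 5.0, 1.0] [0.0, 0.6, 5.0, 1.0] [0.1, 1.3, 4.8, 0.37] [-0.0, 0.8, 2.4, 0.0] [-0.0, 0.0, -0.0, 0.0] [-0.0, 0.0, -0.0, 0.0] [-0.0, 0.0, -0.0, 0.0] [-0.0, 0.0, -0.0, 0.0] [-0.0, 0.0, -0.0, 0.0] [-0.0, 0.0, -0.0, 0.0] -> [ 638. -255.  155.]
```

```bash
python3 -m inch '[[0,0,5,1,-1],[0,0.6,5,1,-1],[0,1.3,4.6,0.4,-1],[0,0.5,1,0,-1],[0,0,0,0,-1]]'; python3 - <<'E'
from h import *
plan((638,-255,155),-13.5,2,5)
cv2.imwrite("pics/s4.png",np.hstack([get_image("scene")[80:380,100:420],get_image("side")[80:380,220:540]])[:,:,::-1])
E
```

```text
t: 6.5
position: [637.7, -251.6, 158.9]
orientation: [-0.559, -0.432, 0.561, -0.432]
contact_force: [0.4, 0.9, -1.3]
opening: 45.1
[0.4, 0.1, 0.3, -0.15] [-0.0, 0.0, 0.0, 0.0] -> [ 638. -255.  155.]
```

View pics/s4.png

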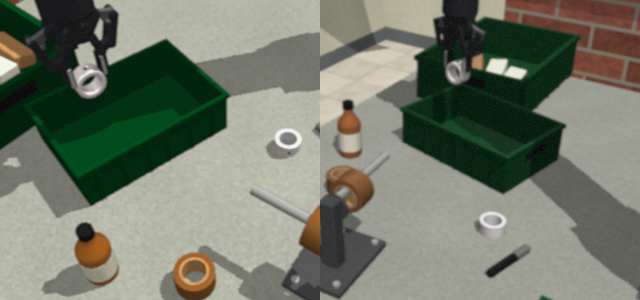

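The collar is held over the far half of the crate (crop: 90,80) and the roll is still on the bar. I'll lower and release.

```bash
python3 -m inch '[[3.5,-1.2,0.6,0,-1],[4,0,0,0,-1],[3.5,0,0,0,-1],[1.8,0,0,0,-1],[0,0,0,0,-1]]'; python3 -m inch '[[0,0,0,0,0],[0,0,0,0,0.6],[0,0,0,0,0.6],[0,0,0,0,0.6],[-3,0,0,0,0.6]]'; python3 -m inch '[[-5,0,0,0,1],[-5,0,0,0,1],[-3,0,-2,0,1],[0,0,-5,0,1],[0,0,-5,0,1]]'; python3 - <<'E'
from h import *
plan((600,174,200),5.6,15,5.5)
cv2.imwrite("pics/s5.png",np.hstack([get_image("scene")[80:380,100:420],get_image("side")[80:380,220:540]])[:,:,::-1])
E
```

```text
t: 7.22
position: [626.2, -245.9, 29.8]
orientation: [0.557, 0.435, -0.557, 0.435]
contact_force: [0.5, -0.2, -0.0]
opening: 45.3
t: 7.85
position: [627.2, -245.7, 62.7]
orientation: [0.558, 0.435, -0.557, 0.436]
contact_force: [-0.4, -0.6, -0.0]
opening: 68.2
t: 8.48
position: [656.6, -131.9, 200.5]
orientation: [0.56, 0.431, -0.558, 0.436]
contact_force: [0.6, -0.6, 0.4]
opening: 85.5
[-0.0, -2.3, -5.0, -1.0] [-0.0, -1.6, -5.3, -1.0] [-0.0, -0.9, -5.4, -0.51] [-0.0, -0.5, -5.5, 0.0] [-0.1, -0.4, -5.5, 0.0] [-0.0, -0.3, -3.5, 0.0] [-0.0, -0.0, -0.0, 0.0] [-0.0, -0.0, -0.0, 0.0] [-0.0, -0.0, -0.0, 0.0] [-0.0, -0.0, -0.0, 0.0] [-0.0, -0.0, -0.0, 0.0] [-0.0, -0.0, -0.0, 0.0] [-0.0, -0.0, -0.0, 0.0] [-0.0, -0.0, -0.0, 0.0] [-0.0, -0.0, -0.0, 0.0] -> [600. 174. 200.]
```

View pics/s5.png

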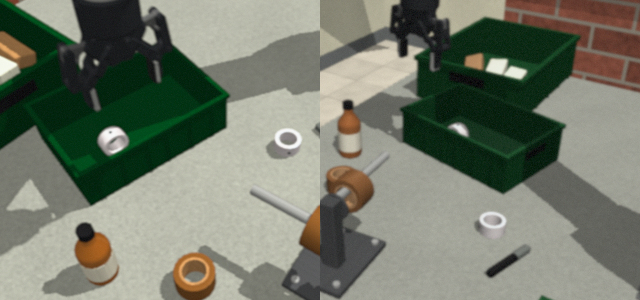

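The collar is lying in the crate (crop: 113,140) and the roll is still on the bar. Next I'll fetch the roll.

```bash
python3 -m inch '[[0,-2.3,-5,-1,1],[0,-1.6,-5.3,-1,1],[0,-0.9,-5.4,-0.5,1],[0,-0.5,-5.5,0,1],[0,-0.3,-4.5,0,1]]'; python3 -m inch '[[0,-0.1,-2,0,1],[0,0,0,0,1],[0,0,0,0,1],[0,0,0,0,1],[0,0,0,0,1]]'; python3 - <<'E'
from h import *
plan((600.2,171,94),5.6,5,3)
ci=camera_info("wrist");i=get_image("wrist");cv2.imwrite("pics/w6.png",i[:,:,::-1])
h=cv2.cvtColor(i,cv2.COLOR_RGB2HSV);m=cv2.inRange(h,(5,110,60),(20,255,255))
n,l,st,c=cv2.connectedComponentsWithStats(m)
for k in np.argsort(-st[1:,4])[:3]+1:
    x,y,w,hh,a=st[k];print(st[k],plane("wrist",(x,y+hh/2),119,ci),plane("wrist",(x+w,y+hh/2),119,ci),plane("wrist",(x+w/2,y),151,ci),plane("wrist",(x+w/2,y+hh),151,ci))
print(proj("wrist",[600.2,171,119],ci))
E
```

```text
t: 9.2
position: [605.6, 137.5, 200.3]
orientation: [0.473, 0.524, -0.47, 0.53]
contact_force: [0.5, 1.0, -0.3]
opening: 85.3
t: 9.82
position: [602.7, 156.9, 200.6]
orientation: [0.473, 0.524, -0.47, 0.53]
contact_force: [-0.3, 0.3, 0.9]
opening: 85.7
[3.0, -0.1, -0.4, 0.1] [3.0, -0.0, -0.4, -0.0] [3.0, -0.1, -0.4, -0.0] [1.7, -0.0, -0.3, -0.0] [-0.0, -0.0, 0.0, -0.0] -> [600. 171.  94.]
[ 274  183   93   75 6096] [568.4 165.2 119. ] [633.2 172.3 119. ] [597.2 199.1 151. ] [602.4 152.3 151. ]
[ 402  289   42   69 1286] [671.7  95.  119. ] [703.8  98.4 119. ] [670.7 138.4 151. ] [680.5  87.6 151. ]
[506 453  16  27 258] [787.1 -34.  119. ] [801.2 -32.6 119. ] [764.7  13.3 151. ] [771.6 -12.6 151. ]
[[320.  217.3]]
```

```bash
python3 -m inch '[[1,-0.2,-1.4,0,1],[3,0,0,0,1],[2,0,0,0,1],[0,0,0,0,1],[0,0,0,0,1]]';  python3 - <<'E'
from h import *
print(R.from_quat(state()["orientation"]).as_matrix().round(3)[:,0])
plan((600.5,172,94),5.6,5,2)
E
```

```text
t: 10.5
position: [598.5, 173.9, 137.7]
orientation: [0.473, 0.524, -0.469, 0.53]
contact_force: [0.4, -0.6, 0.4]
opening: 85.5
[ 0.01  -0.002 -1.   ]
[2.0, 0.1, 0.1, 0.11] [2.0, 0.0, 0.1, -0.0] [0.4, 0.0, 0.0, -0.0] [-0.0, 0.0, 0.0, -0.0] [-0.0, 0.0, 0.0, -0.0] -> [600. 172.  94.]
```

```bash
python3 -m inch '[[2,0.2,0.1,0.1,1],[1.7,0,0.1,0,1],[0.5,0,0,0,1],[0,0,0,0,1],[0,0,0,0,1]]';  python3 -m inch '[[0,0,0,0,-1],[0,0,0,0,-1],[0,0,0,0,-1],[0,0,0,0,-1],[0,0,0,0,-1]]' 40; python3 - <<'E'
from h import *
plan((600.5,172,94),5.6,5,2)
cv2.imwrite("pics/w7.png",get_image("wrist")[:,:,::-1])
E
```

```text
t: 11.12
position: [601.7, 172.4, 94.1]
orientation: [0.477, 0.521, -0.473, 0.527]
contact_force: [0.4, -0.5, 0.0]
opening: 85.4
t: 11.75
position: [602.3, 172.5, 95.8]
orientation: [0.478, 0.52, -0.472, 0.527]
contact_force: [-0.2, -0.2, -1.2]
opening: 59.3
[0.2, -0.2, 0.0, -0.0] [-0.0, 0.0, 0.0, -0.0] [-0.0, 0.0, 0.0, -0.0] [-0.0, 0.0, 0.0, -0.0] [-0.0, 0.0, 0.0, -0.0] -> [600. 172.  94.]
```

View pics/w7.png

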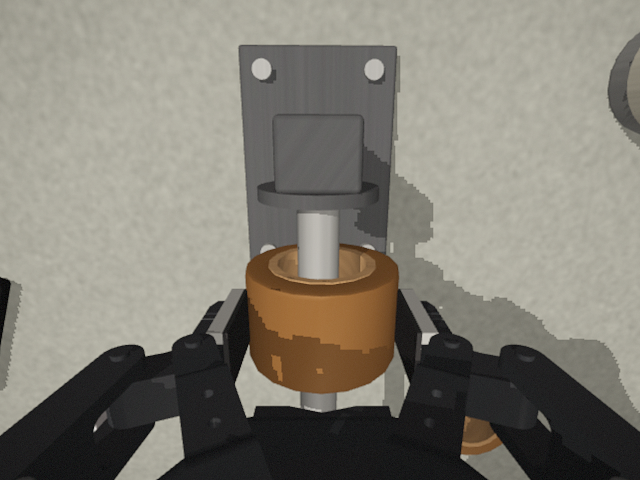

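The roll is between the pads at (322,315) with the bar through its bore, and the opening of 59 shows the grip. I'll raise it a little and slide it along the bar.

```bash
python3 -m inch '[[-0.5,-0.1,0,0,-1],[-0.4,0,0,0,-1],[0,0,1.5,0,-1],[0,0,2,0,-1],[0,0,0,0,-1]]' 50; python3 - <<'E'
from h import *
plan((615.2,30,105),5.6,7,3)
cv2.imwrite("pics/w8.png",get_image("wrist")[:,:,::-1])
E
```

```text
t: 12.42
position: [604.9, 133.6, 105.4]
orientation: [0.478, 0.52, -0.473, 0.527]
contact_force: [-0.7, 0.2, -0.3]
opening: 58.6
[0.0, 0.0, 3.0, -0.01] [0.0, 0.0, 3.0, -0.0] [0.0, 0.0, 3.0, -0.0] [0.1, 0.0, 1.4, -0.0] [-0.0, 0.0, 0.0, -0.0] [-0.0, 0.0, 0.0, -0.0] [-0.0, 0.0, 0.0, -0.0] -> [615.  30. 105.]
```

View pics/w8.png

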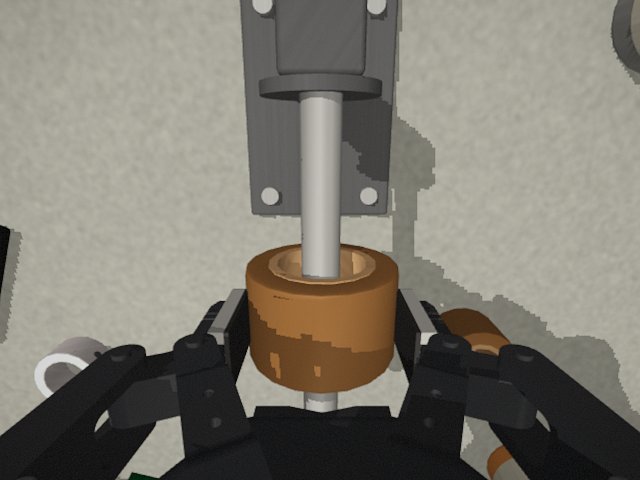

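The roll still sits in the pads at (322,315) and follows the gripper, with no side force. I'll continue off the bar.

```bash
python3 -m inch '[[0,0,3,0,-1],[0,0,3,0,-1],[0,0,3,0,-1],[0,0,3,0,-1],[0,0,0.5,0,-1]]'; python3 -m inch '[[-2.5,0,2,0,-1],[-2.5,0,2,0,-1],[0,0,0,0,-1],[0,0,0,0,-1],[0,0,0,0,-1]]'; python3 - <<'E'
from h import *
plan((517,-226,165),-13.5,8,5)
E
```

```text
t: 13.1
position: [617.1, 8.7, 105.4]
orientation: [0.478, 0.521, -0.471, 0.527]
contact_force: [-0.8, 0.5, -0.7]
opening: 58.9
t: 13.72
position: [619.6, -27.5, 154.9]
orientation: [0.477, 0.524, -0.47, 0.527]
contact_force: [0.3, 1.1, -1.4]
opening: 58.8
[-0.3, -2.7, 4.2, 1.0] [-0.3, -2.1, 4.5, 1.0] [-0.2, -1.5, 4.8, 0.43] [-0.3, -1.2, 4.8, 0.0] [-0.1, -0.6, 2.3, 0.0] [0.0, -0.0, 0.0, 0.0] [0.0, -0.0, 0.0, 0.0] [0.0, -0.0, 0.0, 0.0] -> [ 517. -226.  165.]
```

```bash
python3 -m inch '[[-0.3,-2.7,4.2,1,-1],[-0.3,-2.1,4.5,1,-1],[-0.2,-1.5,4.8,0.4,-1],[-0.2,-1.2,4.5,0,-1],[0,-0.4,1.2,0,-1]]'; python3 -m inch '[[0,0,0,0,-1],[0,0,0,0,-1],[0,0,0,0,-1],[0,0,0,0,-1],[0,0,0,0,-1]]'; python3 - <<'E'
from h import *
plan((517,-228,27),-13.5,6,4)
cv2.imwrite("pics/s9.png",np.hstack([get_image("scene")[80:380,100:420],get_image("side")[80:380,220:540]])[:,:,::-1])
E
```

```text
t: 14.35
position: [519.0, -211.7, 159.5]
orientation: [0.558, 0.439, -0.552, 0.438]
contact_force: [0.9, 0.3, -1.1]
opening: 58.7
t: 14.98
position: [520.8, -207.1, 158.7]
orientation: [0.558, 0.441, -0.55, 0.438]
contact_force: [0.6, 1.1, -0.8]
opening: 58.6
[3.9, 0.0, 0.7, 0.05] [3.9, 0.0, 0.7, -0.0] [3.9, 0.0, 0.6, -0.0] [1.4, 0.1, 0.3, -0.0] [0.0, -0.0, -0.0, -0.0] [0.0, -0.0, -0.0, -0.0] -> [ 517. -228.   27.]
```

View pics/s9.png

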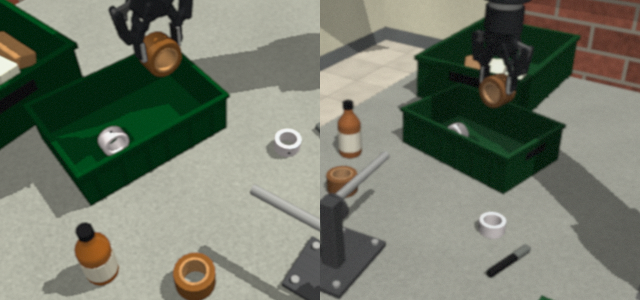

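The roll hangs over the crate's near half (crop: 163,53) and the collar is inside at (113,140). I'll lower and release.

```bash
python3 -m inch '[[0,0,1.8,0,-1],[3,0,0,0,-1],[3,0,0,0,-1],[3,0,0,0,-1],[2,0,0,0,-1]]'; python3 - <<'E'
from h import *
plan((517,-228,26),-13.5,3,3)
E
```

```text
t: 15.7
position: [516.9, -231.2, 46.9]
orientation: [0.559, 0.438, -0.551, 0.439]
contact_force: [0.0, -0.2, -1.3]
opening: 58.7
[2.1, -0.1, -0.3, 0.02] [-0.0, 0.0, 0.0, -0.0] [-0.0, 0.0, 0.0, -0.0] -> [ 517. -228.   26.]
```

```bash
python3 -m inch '[[1.5,0,-0.3,0,-1],[0.3,0,0,0,-1],[0,0,0,0,-1],[0,0,0,0,0.6],[0,0,0,0,0.8]]'; python3 -m inch '[[0,0,0,0,1],[0,0,0,0,1],[-2,0,0,0,1],[-4,0,0,0,1],[-5,0,0,0,1]]';  python3 -m inch '[[-5,0,0,0,1],[-3,0,-4,0,1],[0,0,-5,0,1],[0,0,-5,0,1],[0,0,0,0,1]]'; python3 -m inch '[[0,0,0,0,1],[0,0,0,0,1],[0,0,0,0,1],[0,0,0,0,1],[0,0,0,0,1]]';python3 - <<'E'
from h import *
cv2.imwrite("pics/s10.png",np.hstack([get_image("scene")[80:380,100:420],get_image("side")[80:380,220:540]])[:,:,::-1])
E
```

```text
t: 16.32
position: [517.8, -230.4, 28.9]
orientation: [0.559, 0.437, -0.551, 0.439]
contact_force: [0.2, -0.0, -0.3]
opening: 76.6
t: 16.95
position: [515.1, -230.0, 139.3]
orientation: [0.558, 0.439, -0.552, 0.437]
contact_force: [0.6, -0.8, 0.2]
opening: 85.5
t: 17.58
position: [549.3, -91.3, 227.9]
orientation: [0.56, 0.436, -0.551, 0.439]
contact_force: [-1.4, -1.3, 0.6]
opening: 85.0
t: 18.2
position: [548.5, -94.6, 227.5]
orientation: [0.56, 0.435, -0.552, 0.438]
contact_force: [1.1, 0.3, 0.2]
opening: 85.4
```

View pics/s10.png

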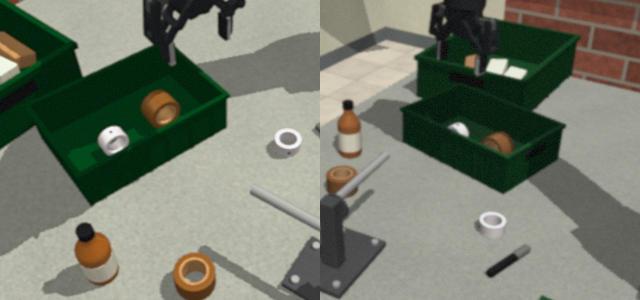

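The collar (crop: 113,140) and the roll (160,108) both lie in the crate, the bar is bare and the gripper is clear. I'll check that nothing is moving, then hand in.

```bash
python3 -m inch '[[0,0,0,0,1],[0,0,0,0,1],[0,0,0,0,1],[0,0,0,0,1],[0,0,0,0,1]]'>/dev/null; python3 - <<'E'
from h import *
a=cv2.imread("pics/s10.png")[60:160,60:220].astype(int);b=get_image("scene")[80:380,100:420][60:160,60:220,::-1].astype(int)
d=abs(a-b).max(2);print("pixels changed",(d>25).sum())
print("roll",plane("scene",(260,188),37),"collar",plane("scene",(213,220),30))
if (d>25).sum()<15: hand_in();print("handed in")
E
```

```text
pixels changed 0
roll [ 516.7 -233.7   37. ] collar [ 626.9 -248.6   30. ]
the job is handed in; nothing more can be done
handed in
```

I took the collar off the bar's free end and put it in the far half of the small green crate. Then I slid the roll off and put it in the near half. I handed in at about 19 s on the robot's clock, and `hand_in()` gives no verdict.

**Last checks:**
- **Position:** the final scene and side pictures show both parts lying in the crate, the bar bare, the loose spare parts still on the table and the gripper clear. From the scene camera, the collar is at about (627, -249) mm and the roll at about (517, -234) mm. The crate's middle is about (570, -239) mm, so both are well inside its walls.
- **At rest:** no pixels changed in the crate area between two pictures about 0.6 s apart.
- **Order:** a picture taken after the collar was released shows it in the crate with the roll still on the bar.
- **Forces:** the wrist force stayed under about 2 N in every reading.

**One disagreement:** the gripper read about 5 mm less than the true diameters (45 for 50 mm, 59 for 64 mm). The pads may have gripped off-centre, or the reading may be biased. Neither part slipped.

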